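# Take the tee fitting out of the flap-covered box at the test bench

### The arm

A 6-joint arm with a two-finger parallel gripper is mounted at the origin on the work surface. World frame = base frame: x ahead of the robot, y to its left, z up, the work surface at z = 0. Lengths are in mm, angles in rad, forces in N, time in s.
With the tool pointing down it reaches from about 275 to 750 mm from the base axis. Payload 10.2 kg.
Tool frame: the origin (TCP) lies at the very end of the fingers, on their centre line; the grasp point (between the pads) lies 19 mm behind it; z points along the fingers, y is the line along which they close (so a half turn about z gives the same grasp; the last joint's range is limited). The gripper opens to 85 mm and grips with 20 to 120 N. Pads are 22 mm wide; open, the fingers measure 114 mm over their backs; the gripper's body (76 mm by 85 mm) begins 54 mm behind the grasp point. The pads swing forward as they close: fully open they stand 13 mm farther back than shut.
Start: joints at [1.031, 0.313, 1.498, -0, 1.331, -0.223], TCP at [163.565, 498.876, 206.894] pointing down, gripper open.
Joint ranges: [-2.94, 2.94], [-0.97, 2.17], [0.19, 2.56], [-1.23, 4.37], [0.02, 3.11], [-2.88, 2.88]. Speed limits (rad/s): [2.39, 2.39, 3.01, 3.14, 3.14, 3.14].

### API

Orientations are given as a unit quaternion [w, x, y, z].
In Python, from rig import ctrl, vision gives the robot as it stands. The module is installed in compiled form; this text tells all that it offers.
- The arm moves only by the tool play_rows, never from a script. Its arguments are lists of equal length, an entry for each row: "translation": the shift along the tool's x, y, z in m, a list of three; "rotation": the turn, a rotation vector about the tool's x, y, z in rad, a list of three; "gripper": the gripper's target within -1 to 1 (shut at 1, half-way at 0, fully open at -1). A call has 1 to 10 rows; each row is the pose to reach, as a shift and turn from the pose commanded when the call began, along the tool's axes at that moment; what a row does not reach only later rows make up. A row lasts 1/8 s, in which the tool goes at most 62.5 mm and 10.7 degrees, less where a joint would pass 70% of its speed; a pose out of reach is approached as far as the arm can. A call with a gripper value outside its range is refused whole. The fingers move at their own pace and stop on an object; "force" is the grip in N (left out, the last holds). Time passes only in rows, so rows that repeat a pose let the fingers close. It gives the time, the measured TCP pose, the force, the opening and the grip force at its end, in the units of the state.
- ctrl.sense(): the state, without advancing time (a new reading comes with each control period).
- vision.capture(name): name is "scene" or "top" or "wrist"; returns a dict with "pixels" (384x512x3 uint8, red, green, blue), "vfov" (degrees; the focal length in pixels is half the picture's height over the tangent of half this angle, whatever the lens; pixels are square), "cx", "cy" (the principal point, pixels), "rvec" (rotation vector, rad) and "tvec" (3), from world to camera coordinates, as OpenCV has them; the wrist camera has in their place "mount" (4x4, takes a point from camera to tool coordinates, whose origin is the TCP and whose axes are the flange's). Camera axes: x right, y down, z forward; pixel columns grow to the right and rows downward; lengths in mm; the calibration is good to about 2 mm. A picture is of the moment at which its call begins: read the wrist's pose just before it. There is no depth.
- ctrl.finish_job(): hands the job in; it is judged then, once.
The state is a dict: "time_s": time; "joints": joint angles; "dq": joint speeds; "tau": joint torques, N m; "eef_pos": TCP position; "ee_rot": TCP orientation; "force": force on the tool from outside, world axes, zero at the start; "wrist_torque": the same for the moment, N m; "grip_width": opening from 0.0 (shut) to 1.0 (fully open); "grip_force": force on a finger pad.
Only numpy, scipy, OpenCV 4.12 (cv2) and the standard library are available. Lean on these libraries where they do the work, as an engineer would, in place of code of your own. Each camera call takes 0.05 s, during which the arm holds its last target. There are 200 camera calls.

### The job

Lift the clear flap of the grey fitting box by its black tab and tip it right back past upright until it rests on its stop. Take out the tee fitting (the one with the side branch), leaving the straight coupling where it stands, and set the tee upright in the round metal dish without dropping it. Leave the flap tipped back.

Things in the scene. Friction and masses are not known exactly. Their poses are not given: they have to be found in the camera images.
- flap (a joint): Angle (rad) of the flap over the box: 0 shut (level), 1.57 upright, 1.95 tipped right back on its stop, where it stays by its own weight; let go below about 1.57 it falls shut. No spring, almost no friction, 200 g. 6 mm thick, white rim round a clear window, 130 mm (hinge to front edge) by 260 mm. The hinge runs along the box's far (from the robot) top edge.
- flap_tab (a point): Grip point in the black tab that sticks out 45 mm from mid front edge of the flap, in its plane; tab 24 mm wide, 14 thick; point 28 mm out from the edge, in mid-section. Axes turn with the flap: x from tab to hinge, y along the hinge, z out of the upper face. Hinge axis: 158 mm along x, -3 mm along z. Shut: 78.5 mm above the bench. Pinched across its width from above, it pivots in the fingers.
- fitting_box: Open-topped grey box under the flap, fixed to the bench: 130 mm deep (x) by 260 wide (y) by 75 high, walls and floor 5 mm. Origin: centre of its underside; -x is its front, towards the robot. The tee and the coupling stand in its left and right halves, either way round.
- tee: White plastic tee, standing upright on the box floor. Origin: centre of its underside; z up its tube. Foot flange 44 mm across, 6 thick; tube 28 mm across, top at 60 mm; side branch 20 mm across, axis at 22 mm height, reaching 38 mm from the tube's axis along the tee's -x, roughly to the box's front. 40 to 85 g.
- coupling: White plastic straight coupling: same flange and tube as the tee (44 and 28 mm across, 60 mm tall) but no branch, standing in the other half of the box, about 130 mm from the tee. Not to be taken. Origin: centre of its underside; z up.
- dish: Round aluminium dish fixed to the bench beside the box, 100 mm across outside, 92 mm inside, rim 18 mm high, inner floor 6 mm above the bench. Origin: centre of its underside, on the bench.
There are look-alikes about, which are no part of the job. Of the things shaped like the dish, the aluminium one is meant.

How it is judged:
By the outcome, as a careful person would: the job done as asked, in the order asked, and still so for the second after the job is handed in, with the robot touching nothing.
It also fails if it takes over 54 s, if anything falls off the work surface, if the arm or the gripper's body presses on something with over 40 N, if the wrist force passes 120 N, or if a joint passes its speed limit or range.

## Working session

There is one attempt and no reset: what is moved stays moved. The work goes in short steps, Python scripts to look and compute and a tool call to move; the robot and the scene stay as the last step left them, time stands still between calls to the robot, and variables do not carry over. Pictures are saved under pics/ and viewed, at most 10 in all, crops included, and the job is handed in when it is done.

Besides the shell and the picture viewer there is one more tool, called as name(argument=value, ...) on one line, values as JSON. play_rows: Moves the arm, as the interface text tells. Its arguments: {"type":"object","properties":{"translation":{"type":"array"},"rotation":{"type":"array"},"gripper":{"type":"array"},"force":{"type":"number"}},"required":["translation","rotation","gripper"]}

```bash
mkdir -p pics
cat > h.py <<'E'
import numpy as np, cv2
from scipy.spatial.transform import Rotation as R
from rig import ctrl, vision
def snap(name,fn):
    s=ctrl.sense(); d=vision.capture(name); cv2.imwrite('pics/'+fn,cv2.cvtColor(d['pixels'],cv2.COLOR_RGB2BGR))
    return s,d
def cam(s,d):
    if 'mount' in d and d.get('mount') is not None:
        q=s['ee_rot']; T=np.eye(4); T[:3,:3]=R.from_quat([q[1],q[2],q[3],q[0]]).as_matrix(); T[:3,3]=s['eef_pos']
        M=T@np.array(d['mount']); return M[:3,:3],M[:3,3]
    Rm=R.from_rotvec(np.ravel(d['rvec'])).as_matrix(); return Rm.T,-Rm.T@np.ravel(d['tvec'])
def ray(s,d,u,v,z):
    f=192/np.tan(np.radians(d['vfov'])/2); Rm,c=cam(s,d)
    r=Rm@np.array([(u-d['cx'])/f,(v-d['cy'])/f,1]); return c+r*(z-c[2])/r[2]
def proj(s,d,p):
    f=192/np.tan(np.radians(d['vfov'])/2); Rm,c=cam(s,d); q=Rm.T@(np.array(p)-c); return q[0]/q[2]*f+d['cx'],q[1]/q[2]*f+d['cy']
def tool(s,p):  # world target -> tool shift (m)
    q=s['ee_rot']; return R.from_quat([q[1],q[2],q[3],q[0]]).inv().apply(np.array(p)-s['eef_pos'])/1000
E
python3 - <<'E'
from h import *
import pickle
for n in('top','scene'):
    s,d=snap(n,n+'0.png'); pickle.dump((s,d),open(n+'0.pkl','wb')); print({k:v for k,v in d.items() if k!='pixels'})
print(s)
E
```

```text
{'vfov': 43.167395986701834, 'cx': 255.62757769430112, 'cy': 199.0181595426882, 'rvec': array([ 2.16659333, -2.16713433,  0.13524525]), 'tvec': array([ -9.3615118 , 554.5439392 , 996.19213044])}
{'vfov': 50.66574061486531, 'cx': 255.9688496529536, 'cy': 188.4405349253737, 'rvec': array([ 0.80001542,  2.68726192, -0.97568228]), 'tvec': array([ 485.38227677, -180.63573244,  965.06402137])}
{'time_s': 0.05, 'joints': array([ 1.03059960e+00,  3.13402245e-01,  1.49842479e+00,  9.62465359e-06,
        1.33101328e+00, -2.23394156e-01]), 'dq': array([-2.94669543e-04,  3.78386526e-04, -1.22318208e-03, -4.28477061e-05,
        3.06160095e-04, -7.43925137e-04]), 'tau': array([ 1.97164802e-03, -4.13351083e+01, -2.60477310e+01, -2.75312805e-04,
        2.93150973e-03,  1.98337466e-05]), 'eef_pos': array([163.40836895, 498.6204755 , 206.36416306]), 'ee_rot': array([-2.36767823e-04,  1.57740809e-01,  9.87480353e-01, -5.77169375e-04]), 'force': array([0.13422743, 0.9253737 , 0.12402811]), 'wrist_torque': array([-0.01975922, -0.00059519,  0.02842527]), 'grip_force': 0.0, 'grip_width': 1.0002795259333652}
```

View pics/top0.png

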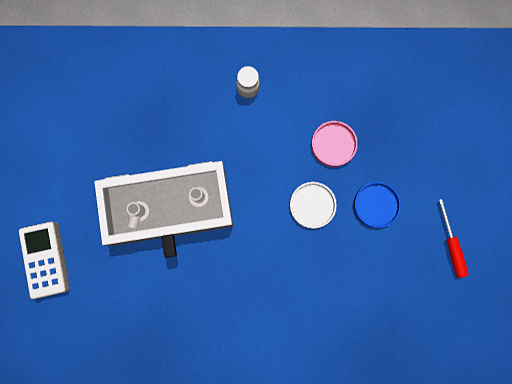

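View pics/scene0.png

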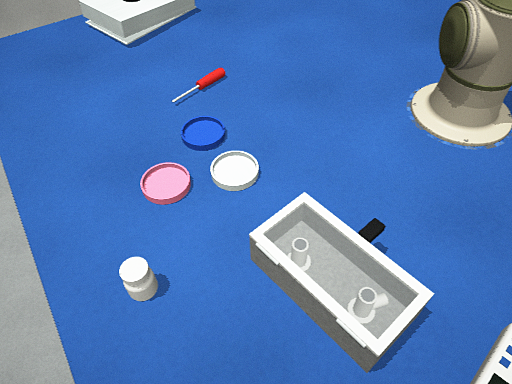

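Top view: box with flap corners at about (103,245), (231,226), (222,162), (95,181) and the tab at (169,246). The tee is on the left at (134,210), the coupling at (198,196), and the metallic white-grey dish at (313,205). The pink and blue dishes are decoys.

Run:
```python
from h import *
import pickle
s,d=pickle.load(open('top0.pkl','rb'))
P=lambda u,v,z:ray(s,d,u,v,z)[:2].round(1)
for u,v in((103,245),(231,226),(222,162),(95,181)): print('flap',P(u,v,81.5))
print('tabtip',P(164.5,257,85),P(176.5,255.5,85),'base',P(162,237,85),P(174,234,85))
print('tee top',P(132.5,208.5,65),'branch',P(133,225,27),'flange',P(139,211,11)); print('coup',P(196,194,65),P(199,197,11)); print('dish',P(313,205,18), P(290,205,18),P(336,205,18))
s,d=pickle.load(open('scene0.pkl','rb'))
print('scene tee',P(367,296,65),P(384,300,27),'coup',P(300,243,65),'dish',P(235,168,18))
img=cv2.imread('pics/scene0.png'); 
s,d=pickle.load(open('top0.pkl','rb'));g=d['pixels']
for c in((313,205),(298,205),(313,184)):print(g[c[1],c[0]])
cv2.imwrite('pics/c.png',cv2.resize(cv2.cvtColor(g[150:270,80:240],cv2.COLOR_RGB2BGR),None,fx=5,fy=5,interpolation=cv2.INTER_CUBIC))
```

```text
flap [456.7 294.4]
flap [494.4  40.3]
flap [624.5  59.3]
flap [585.3 315. ]
tabtip [433.  171.3] [435.9 147.7] base [472.4 177.1] [478.3 153.4]
tee top [531.2 242. ] branch [499.8 249.3] flange [530.9 241.1]
coup [561. 113.] [561.3 112.6]
dish [ 543.3 -132.8] [543.3 -83.4] [ 543.3 -182.2]
scene tee [533.3 241.4] [497.6 252. ] coup [561.4 111.9] dish [ 544.9 -130. ]
[242 239 239]
[241 238 239]
[132 134 128]
```

View pics/c.png

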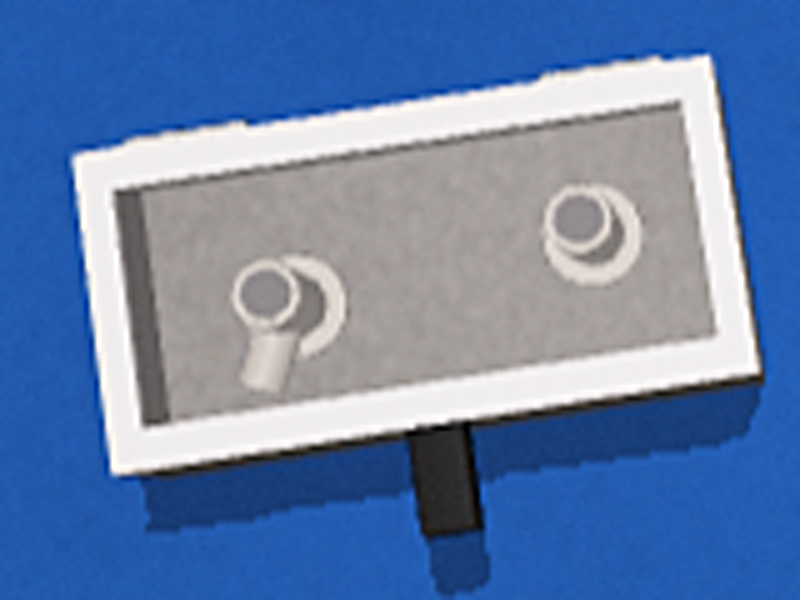

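The enlarged crop confirms the tee is on the left (branch toward the front) and the coupling on the right. The tab is at mid front. Box yaw is about 0.15, the tab grip point about (448,163,78.5) and the hinge about (604.5,187). Next I work out the move to above the tab.

```bash
cat >> h.py <<'E'
def go(p,yaw):
    """shift (m) and rotvec for tool-down pose at p with tool y at world angle yaw"""
    s=ctrl.sense(); q=s['ee_rot']; C=R.from_quat([q[1],q[2],q[3],q[0]])
    y=np.array([np.cos(yaw),np.sin(yaw),0]); z=np.array([0,0,-1.]); T=R.from_matrix(np.c_[np.cross(y,z),y,z])
    print(tool(s,p).round(4).tolist(),(C.inv()*T).as_rotvec().round(4).tolist())
E
python3 -c "
from h import *
go((448,163,170),1.72)"
```

```text
[-0.375, -0.2303, 0.0366] [-0.001, -0.0005, -0.4659]
```

play_rows(translation=[[-0.375,-0.23,0.036],[-0.375,-0.23,0.036],[-0.375,-0.23,0.036],[-0.375,-0.23,0.036],[-0.375,-0.23,0.036],[-0.375,-0.23,0.036],[-0.375,-0.23,0.036],[-0.375,-0.23,0.036],[-0.375,-0.23,0.036],[-0.375,-0.23,0.036]], rotation=[[0,0,-0.1],[0,0,-0.2],[0,0,-0.3],[0,0,-0.4],[0,0,-0.466],[0,0,-0.466],[0,0,-0.466],[0,0,-0.466],[0,0,-0.466],[0,0,-0.466]], gripper=[-0.4,-0.4,-0.4,-0.4,-0.4,-0.4,-0.4,-0.4,-0.4,-0.4], force=30)

```text
time_s: 1.35
eef_pos: [447.5, 164.5, 171.0]
ee_rot: [-0.0, -0.075, 0.997, 0.0]
force: [-0.3, -0.4, 0.6]
grip_width: 0.699
grip_force: 0.0
```

```bash
python3 -c "
from h import *
import pickle
s,d=snap('wrist','w1.png'); pickle.dump((s,d),open('w1.pkl','wb'));print(s['eef_pos'],s['grip_width'],proj(s,d,(448,163,85.5)))
go((448,163,57),1.72)"
```

```text
[447.52310837 164.53732223 170.99101494] 0.6989387518978314 (np.float64(248.2207025881684), np.float64(186.69812788060824))
[-0.0001, -0.0016, 0.1141] [0.0001, 0.0002, 0.0019]
```

View pics/w1.png

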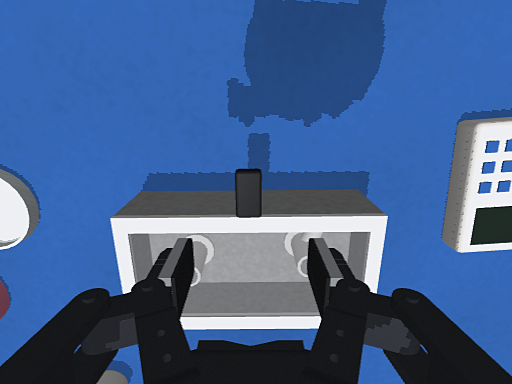

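The wrist view shows the tab from about (236,170) to (261,216), centred on column 248. That matches the prediction of (248,187). Checking in millimetres, including the flap's front edge and corners.

```bash
python3 -c "
from h import *
import pickle
s,d=pickle.load(open('w1.pkl','rb'))
for u,v,z in((248.5,171,85.5),(248.5,216,81.5),(111,217,81.5),(388,214,81.5),(375,316,81.5),(124,329,81.5)): print(ray(s,d,u,v,z).round(1))"
```

```text
[433.7 161.1  85.5]
[477.6 167.7  81.5]
[497.9  40.5  81.5]
[456.1 296.1  81.5]
[570.4 316.5  81.5]
[627.3  55.1  81.5]
```

play_rows(translation=[[-0.001,-0.001,0.05],[-0.002,-0.001,0.09],[-0.002,-0.001,0.114],[-0.002,-0.001,0.114],[-0.002,-0.001,0.114],[-0.002,-0.001,0.114],[-0.002,-0.001,0.114],[-0.002,-0.001,0.114]], rotation=[[0,0,0],[0,0,0],[0,0,0],[0,0,0],[0,0,0],[0,0,0],[0,0,0],[0,0,0]], gripper=[-0.4,-0.4,-0.4,-0.4,1,1,1,1], force=30)

```text
time_s: 2.4
eef_pos: [451.0, 163.1, 58.1]
ee_rot: [0.001, -0.075, 0.997, 0.0]
force: [-2.0, 1.2, 6.0]
grip_width: 0.265
grip_force: 29.1
```

```bash
python3 -c "
from h import *
s=ctrl.sense();print(s['force'],s['grip_width'])
for k in range(1,23):
    th=min(k*0.09,1.93); n=np.array([np.sin(th),np.cos(th)]);a=158
    x=156.1+1.9*0-0; dx=158*(1-np.cos(th))+3*np.sin(th); dz=158*np.sin(th)+3*(np.cos(th)-1)
    w=s['eef_pos']+np.array([dx*.988,dx*.154,dz]); print(round(th,2),tool(s,w).round(3).tolist())"
```

```text
[-1.95830384  1.1813898   5.9867602 ] 0.26539958480554754
0.09 [-0.001, 0.0, -0.014]
0.18 [-0.003, 0.0, -0.028]
0.27 [-0.007, 0.0, -0.042]
0.36 [-0.011, 0.0, -0.055]
0.45 [-0.017, 0.0, -0.068]
0.54 [-0.024, 0.0, -0.081]
0.63 [-0.032, 0.0, -0.092]
0.72 [-0.041, 0.0, -0.103]
0.81 [-0.051, 0.0, -0.113]
0.9 [-0.062, 0.0, -0.122]
0.99 [-0.074, 0.0, -0.131]
1.08 [-0.086, 0.0, -0.138]
1.17 [-0.099, 0.001, -0.143]
1.26 [-0.113, 0.001, -0.148]
1.35 [-0.127, 0.001, -0.152]
1.44 [-0.141, 0.001, -0.154]
1.53 [-0.155, 0.001, -0.155]
1.62 [-0.169, 0.001, -0.154]
1.71 [-0.183, 0.001, -0.153]
1.8 [-0.197, 0.001, -0.15]
1.89 [-0.211, 0.001, -0.146]
1.93 [-0.217, 0.001, -0.143]
```

play_rows(translation=[[-0.001,0,-0.014],[-0.003,0,-0.028],[-0.007,0,-0.042],[-0.011,0,-0.055],[-0.017,0,-0.068],[-0.024,0,-0.081],[-0.032,0,-0.092],[-0.041,0,-0.103],[-0.051,0,-0.113],[-0.062,0,-0.122]], rotation=[[0,0,0],[0,0,0],[0,0,0],[0,0,0],[0,0,0],[0,0,0],[0,0,0],[0,0,0],[0,0,0],[0,0,0]], gripper=[1,1,1,1,1,1,1,1,1,1], force=30)

```text
time_s: 3.65
eef_pos: [512.2, 172.7, 179.3]
ee_rot: [0.0, -0.074, 0.997, 0.001]
force: [6.3, 4.5, -10.8]
grip_width: 0.238
grip_force: 29.7
```

play_rows(translation=[[-0.012,0,-0.009],[-0.024,0,-0.016],[-0.037,0,-0.021],[-0.051,0,-0.026],[-0.065,0,-0.03],[-0.079,0,-0.032],[-0.093,0,-0.033],[-0.107,0,-0.032],[-0.121,0,-0.031],[-0.135,0,-0.028]], rotation=[[0,0,0],[0,0,0],[0,0,0],[0,0,0],[0,0,0],[0,0,0],[0,0,0],[0,0,0],[0,0,0],[0,0,0]], gripper=[1,1,1,1,1,1,1,1,1,1])

```text
time_s: 4.9
eef_pos: [645.4, 192.1, 208.1]
ee_rot: [0.0, -0.074, 0.997, -0.0]
force: [0.2, 0.6, 0.2]
grip_width: -0.001
grip_force: 0.0
```

```bash
python3 -c "
from h import *
s,d=snap('scene','s2.png');print(s['eef_pos'],s['force'],s['grip_width'],s['grip_force'])"
```

```text
[645.43337044 192.07889278 208.13482947] [0.22341467 0.63788841 0.19542092] -0.0013080542030968804 0.0
```

View pics/s2.png

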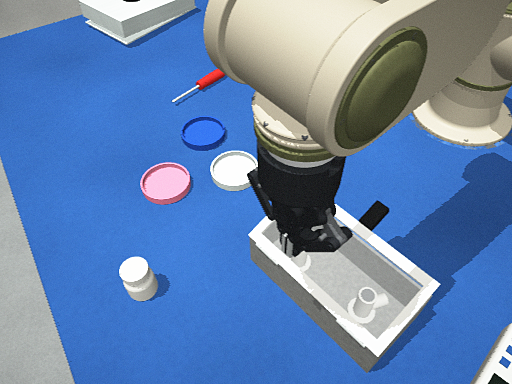

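The fingers are shut and empty, the flap has fallen shut, and the tee and coupling still stand. The tab slipped out mid-arc. I'll go back and regrip lower and harder, checking part-way.

```bash
python3 -c "
from h import *
go((450,163.3,130),1.725)"
```

```text
[0.1984, 0.0007, 0.0771] [-0.0001, -0.0, -0.0053]
```

play_rows(translation=[[0.05,0.001,0],[0.1,0.001,0.02],[0.15,0.001,0.05],[0.198,0.001,0.077],[0.198,0.001,0.077],[0.198,0.001,0.12],[0.198,0.001,0.157],[0.198,0.001,0.157],[0.198,0.001,0.157]], rotation=[[0,0,-0.005],[0,0,-0.005],[0,0,-0.005],[0,0,-0.005],[0,0,-0.005],[0,0,-0.005],[0,0,-0.005],[0,0,-0.005],[0,0,-0.005]], gripper=[-0.2,-0.2,-0.2,-0.2,-0.2,-0.2,-0.2,-0.2,-0.2])

```text
time_s: 6.08
eef_pos: [450.7, 163.8, 51.8]
ee_rot: [0.001, -0.077, 0.997, 0.0]
force: [0.1, 0.1, 0.6]
grip_width: 0.608
grip_force: 0.0
```

```bash
python3 -c "
from h import *
import pickle
s,d=snap('wrist','w3.png'); pickle.dump((s,d),open('w3.pkl','wb'));print(s['eef_pos'],s['grip_width'],s['force'])"
```

```text
[450.70805967 163.78947944  51.75612878] 0.607796211327499 [0.13401073 0.11161061 0.55119849]
```

View pics/w3.png

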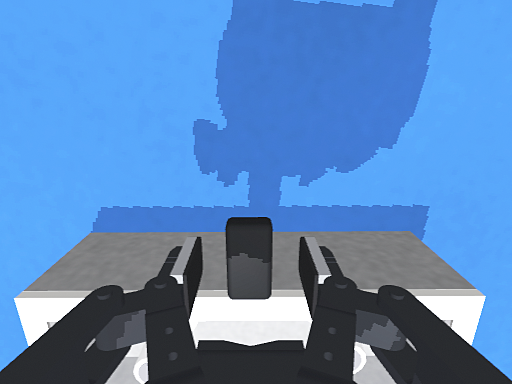

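The tab (226–272, 217–298) lies centred between the open pads (columns 190 and 312). I close harder and lift part-way.

play_rows(translation=[[0,0,0],[0,0,0],[0,0,0],[0,0,0],[0,0,-0.007],[-0.001,0,-0.014],[-0.002,0,-0.021],[-0.003,0,-0.028],[-0.005,0,-0.035],[-0.007,0,-0.042]], rotation=[[0,0,0],[0,0,0],[0,0,0],[0,0,0],[0,0,0],[0,0,0],[0,0,0],[0,0,0],[0,0,0],[0,0,0]], gripper=[1,1,1,1,1,1,1,1,1,1], force=70)

```text
time_s: 7.38
eef_pos: [459.3, 164.5, 92.9]
ee_rot: [0.004, -0.077, 0.997, -0.0]
force: [16.3, -0.0, -9.8]
grip_width: 0.256
grip_force: 69.0
```

```bash
python3 -c "
from h import *
import pickle
s,d=snap('wrist','w4.png'); pickle.dump((s,d),open('w4.pkl','wb'));print(s['eef_pos'],s['grip_width'],s['force'],s['wrist_torque'])"
```

```text
[459.27618418 164.4664926   92.91460739] 0.25640000914921657 [ 1.62912098e+01 -9.38168849e-03 -9.80774967e+00] [ 0.04558574 -2.03677307  0.08682844]
```

View pics/w4.png

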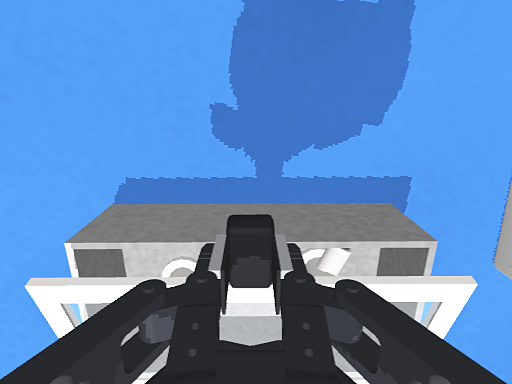

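The tab is held and the flap is rising, but the hand is pulled toward the hinge by about 18 N. I'll carry the arc a few mm further in and watch the force.

play_rows(translation=[[-0.002,0,0],[-0.004,0,-0.006],[-0.0065,0,-0.013],[-0.0095,0,-0.0195],[-0.013,0,-0.026]], rotation=[[0,0,0],[0,0,0],[0,0,0],[0,0,0],[0,0,0]], gripper=[1,1,1,1,1])

```text
time_s: 8.05
eef_pos: [471.5, 166.4, 118.3]
ee_rot: [0.003, -0.077, 0.997, -0.0]
force: [15.4, -0.4, -13.9]
grip_width: 0.251
grip_force: 69.2
```

play_rows(translation=[[-0.006,0,-0.004],[-0.01,0,-0.01],[-0.015,0,-0.017],[-0.019,0,-0.023],[-0.024,0,-0.028]], rotation=[[0,0,0],[0,0,0],[0,0,0],[0,0,0],[0,0,0]], gripper=[1,1,1,1,1])

```text
time_s: 8.68
eef_pos: [494.5, 170.1, 145.8]
ee_rot: [0.002, -0.077, 0.997, -0.0]
force: [7.6, -2.9, -9.7]
grip_width: 0.246
grip_force: 68.9
```

```bash
cat > ov.py <<'E'
from h import *
def overlay(fn,ths,H=(605.5,187.8,75.5),yaw=.155):
    X=np.array([np.cos(yaw),np.sin(yaw),0]);Y=np.array([-np.sin(yaw),np.cos(yaw),0]);Z=np.array([0,0,1.])
    out=[]
    for n in('scene','wrist'):
        s,d=snap(n,'tmp.png'); im=cv2.cvtColor(d['pixels'],cv2.COLOR_RGB2BGR)
        for th,c in zip(ths,((0,0,255),(0,255,0),(255,0,255))):
            r=-X*np.cos(th)+Z*np.sin(th); nn=X*np.sin(th)+Z*np.cos(th)
            q=[np.array(H)+r*a+nn*6+Y*b for a,b in((0,-130),(130,-130),(130,-12),(175,-12),(175,12),(130,12),(130,130),(0,130))]
            try: cv2.polylines(im,[np.int32([proj(s,d,p) for p in q])],True,c,1)
            except Exception as e: print(e)
        out.append(im)
    h=np.vstack(out) if 0 else np.hstack(out); h=cv2.resize(h,(800,300),interpolation=cv2.INTER_AREA); cv2.imwrite('pics/'+fn,h)
E
python3 -c "
from ov import *
overlay('o1.png',(.5,.65,.8))"
```

```text
(no output)
```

View pics/o1.png

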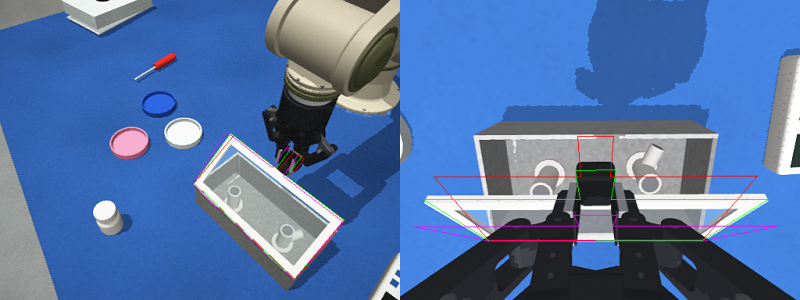

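The flap sits at about 0.65 rad: the green outline fits its front edge in both views. So the hinge model holds, and what needs checking is where the pads sit on the tab. I project pad points into the earlier wrist picture to find the real tip depth.

```bash
python3 -c "
from h import *
import pickle
s,d=pickle.load(open('w3.pkl','rb'))
q=s['ee_rot'];C=R.from_quat([q[1],q[2],q[3],q[0]])
for z in(0,-10,-19,-30,-40):
  print(z,[np.round(proj(s,d,s['eef_pos']+C.apply([x,y,z]))).tolist() for x in(-11,11) for y in(-25.8,25.8)])
s=ctrl.sense();print(s['eef_pos'],s['force'],s['wrist_torque'])
im=cv2.imread('pics/w3.png');im2=cv2.imread('pics/w4.png')
o=np.hstack([im[200:384,120:380],im2[200:384,120:380]]);cv2.imwrite('pics/o2.png',cv2.resize(o,(800,283),interpolation=cv2.INTER_CUBIC))
"
```

```text
0 [[209.0, 244.0], [291.0, 244.0], [207.0, 211.0], [293.0, 211.0]]
-10 [[207.0, 252.0], [293.0, 252.0], [205.0, 218.0], [295.0, 218.0]]
-19 [[204.0, 260.0], [295.0, 260.0], [202.0, 224.0], [297.0, 224.0]]
-30 [[201.0, 271.0], [298.0, 271.0], [199.0, 233.0], [301.0, 233.0]]
-40 [[198.0, 282.0], [302.0, 282.0], [196.0, 243.0], [304.0, 243.0]]
[494.70842393 170.14391362 146.03791447] [ 10.70385827  -1.66418145 -12.92309689] [-0.33046358 -1.59346723 -0.424146  ]
```

View pics/o2.png

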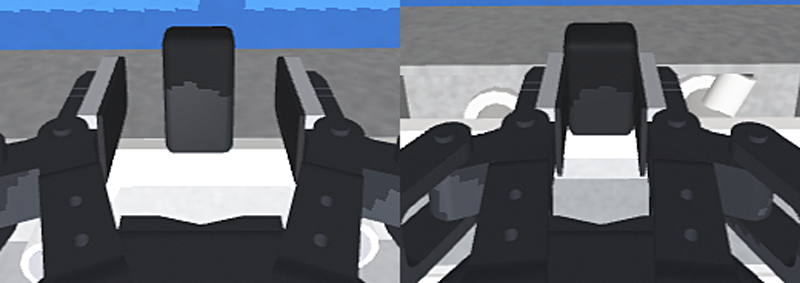

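The pad tips show about 20 mm behind the nominal TCP, so I had only the tab's top edge. That matches the observed arc. I'll lower the flap again, release, and regrip 15 mm deeper.

play_rows(translation=[[0.011,0,0.014],[0.02,0,0.028],[0.028,0,0.042],[0.034,0,0.056],[0.039,0,0.07],[0.042,0,0.083],[0.044,0,0.095],[0.044,0,0.095],[0.044,0,0.095]], rotation=[[0,0,0],[0,0,0],[0,0,0],[0,0,0],[0,0,0],[0,0,0],[0,0,0],[0,0,0],[0,0,0]], gripper=[1,1,1,1,1,1,1,-0.2,-0.2])

```text
time_s: 9.9
eef_pos: [449.7, 163.9, 51.4]
ee_rot: [0.001, -0.077, 0.997, 0.0]
force: [-0.3, -0.2, -1.1]
grip_width: 0.601
grip_force: 0.0
```

play_rows(translation=[[0,0,0.008],[0.001,0,0.016],[0.001,0,0.016],[0.001,0,0.016],[0.001,0,0.016],[0.001,0,0.016],[0.001,0,0.016]], rotation=[[0,0,0],[0,0,0],[0,0,0],[0,0,0],[0,0,0],[0,0,0],[0,0,0]], gripper=[-0.2,-0.2,-0.2,1,1,1,1], force=40)

```text
time_s: 10.78
eef_pos: [448.5, 162.8, 35.2]
ee_rot: [0.0, -0.077, 0.997, -0.001]
force: [-0.2, -6.0, 3.1]
grip_width: 0.275
grip_force: 40.6
```

play_rows(translation=[[-0.001,0,-0.014],[-0.003,0,-0.028],[-0.007,0,-0.042],[-0.011,0,-0.055],[-0.017,0,-0.068],[-0.024,0,-0.081]], rotation=[[0,0,0],[0,0,0],[0,0,0],[0,0,0],[0,0,0],[0,0,0]], gripper=[1,1,1,1,1,1])

```text
time_s: 11.52
eef_pos: [472.0, 166.5, 116.0]
ee_rot: [-0.0, -0.077, 0.997, -0.001]
force: [5.2, -3.7, -7.3]
grip_width: 0.273
grip_force: 40.1
```

play_rows(translation=[[-0.01,0,-0.011],[-0.019,0,-0.022],[-0.029,0,-0.032],[-0.04,0,-0.041],[-0.052,0,-0.049],[-0.064,0,-0.056]], rotation=[[0,0,0],[0,0,0],[0,0,0],[0,0,0],[0,0,0],[0,0,0]], gripper=[1,1,1,1,1,1])

```text
time_s: 12.28
eef_pos: [534.6, 176.6, 171.7]
ee_rot: [-0.002, -0.077, 0.997, -0.0]
force: [-0.5, -2.6, -4.8]
grip_width: 0.271
grip_force: 43.0
```

play_rows(translation=[[-0.013,0,-0.006],[-0.027,0,-0.011],[-0.041,0,-0.015],[-0.055,0,-0.017],[-0.069,0,-0.018],[-0.083,0,-0.017],[-0.097,0,-0.016]], rotation=[[0,0,0],[0,0,0],[0,0,0],[0,0,0],[0,0,0],[0,0,0],[0,0,0]], gripper=[1,1,1,1,1,1,1])

```text
time_s: 13.15
eef_pos: [630.5, 192.0, 187.4]
ee_rot: [-0.002, -0.077, 0.997, -0.0]
force: [-3.7, -1.1, -3.7]
grip_width: 0.271
grip_force: 48.5
```

play_rows(translation=[[-0.01,0,0.002],[-0.02,0,0.005],[-0.028,0,0.007],[-0.033,0,0.009],[-0.033,0,0.009]], rotation=[[0,0,0],[0,0,0],[0,0,0],[0,0,0],[0,0,0]], gripper=[1,1,1,1,1])

```text
time_s: 13.78
eef_pos: [663.5, 197.3, 178.5]
ee_rot: [-0.0, -0.077, 0.997, 0.0]
force: [-3.5, 1.8, -2.3]
grip_width: 0.274
grip_force: 49.7
```

Release and raise clear.

play_rows(translation=[[0,0,0],[0,0,0],[0,0,0],[0,0,-0.03],[0,0,-0.07],[0.02,0,-0.09]], rotation=[[0,0,0],[0,0,0],[0,0,0],[0,0,0],[0,0,0],[0,0,0]], gripper=[-0.2,-0.2,-0.2,-0.2,-0.2,-0.2])

```text
time_s: 14.52
eef_pos: [644.6, 193.8, 270.8]
ee_rot: [0.002, -0.077, 0.997, 0.0]
force: [-0.6, -0.2, -0.4]
grip_width: 0.599
grip_force: 0.0
```

```bash
python3 -c "
from ov import *
import pickle
s,d=snap('top','t5.png');pickle.dump((s,d),open('t5.pkl','wb'))
a=cv2.imread('pics/top0.png')[150:270,80:240].astype(int);b=cv2.imread('pics/t5.png')[150:270,80:240]
H=(605.5,187.8,75.5);X=np.array([.988,.154,0]);Y=np.array([-.154,.988,0])
w=(b.min(2)>225).astype(int)
for th in(1.57,1.75,1.95):
  print(th,[np.round(proj(s,d,np.array(H)+X*(-130*np.cos(th))+[0,0,130*np.sin(th)]+Y*y)).tolist() for y in(-130,130)])
for u in(105,120,200,215): print(u,[v for v in range(120,260) if d['pixels'][v,u].min()>215])
print(s['eef_pos'])
go((531.2,241.5,120),1.57-.26)"
```

```text
1.57 [[218.0, 148.0], [72.0, 170.0]]
1.75 [[216.0, 136.0], [71.0, 158.0]]
1.95 [[214.0, 123.0], [71.0, 145.0]]
105 []
120 []
200 [123, 124, 159, 164, 165, 189, 190, 191, 196, 197]
215 []
[644.64297543 193.75460585 270.78353247]
[0.1043, 0.0643, 0.1532] [0.001, 0.0063, 0.4152]
```

The flap edge shows at row 123–124 in the top view, against about 125 predicted for 1.95 rad, so it is resting on its stop. Now over the tee.

play_rows(translation=[[0.05,0.03,0],[0.104,0.064,0],[0.104,0.064,0.04],[0.104,0.064,0.09],[0.104,0.064,0.14],[0.104,0.064,0.14],[0.104,0.064,0.14]], rotation=[[0,0,0.15],[0,0,0.3],[0,0,0.415],[0,0,0.415],[0,0,0.415],[0,0,0.415],[0,0,0.415]], gripper=[-0.2,-0.2,-0.2,-0.2,-0.2,-0.2,-0.2])

```text
time_s: 15.45
eef_pos: [532.5, 241.4, 131.0]
ee_rot: [0.001, 0.13, 0.992, 0.001]
force: [0.1, -0.5, 1.5]
grip_width: 0.603
grip_force: 0.0
```

```bash
python3 -c "
from h import *
s,d=snap('wrist','w6.png');im=cv2.imread('pics/w6.png')
q=s['ee_rot'];C=R.from_quat([q[1],q[2],q[3],q[0]])
B=np.array([532,241.5,5.])
for z,r in((60,14),(6,22)):
  pts=[proj(s,d,B+[r*np.cos(t),r*np.sin(t),z]) for t in np.linspace(0,6.28,30)]
  cv2.polylines(im,[np.int32(pts)],True,(0,0,255),1)
t=-.26; cv2.line(im,*[tuple(int(v) for v in proj(s,d,B+[-a*np.cos(t),-a*np.sin(t),32])) for a in(14,38)],(0,255,0),1)
cv2.imwrite('pics/o6.png',im); print(s['eef_pos'],s['force'])
go((532,241.5,14),1.31)"
```

```text
[532.4713066  241.3928031  130.97633463] [ 0.09345813 -0.4799445   1.48994419]
[0.001, -0.0003, 0.1173] [0.0018, 0.0036, -0.0]
```

View pics/o6.png

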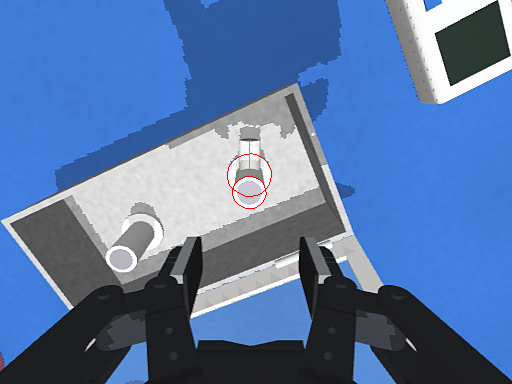

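The tee's rim, flange and branch match the overlay closely: rim at (249,192), branch at (249,150) in line with the tool. Descend in steps and grip.

play_rows(translation=[[0,0,0.04],[0,0,0.075],[0,0,0.1],[0,0,0.117],[0,0,0.117]], rotation=[[0,0,0],[0,0,0],[0,0,0],[0,0,0],[0,0,0]], gripper=[-0.2,-0.2,-0.2,-0.2,-0.2])

```text
time_s: 16.12
eef_pos: [531.6, 241.2, 12.2]
ee_rot: [0.0, 0.13, 0.992, 0.0]
force: [-0.6, -0.7, 0.2]
grip_width: 0.603
grip_force: 0.0
```

play_rows(translation=[[0,0,0],[0,0,0],[0,0,0],[0,0,0],[0,0,0]], rotation=[[0,0,0],[0,0,0],[0,0,0],[0,0,0],[0,0,0]], gripper=[1,1,1,1,1], force=40)

```text
time_s: 16.75
eef_pos: [532.3, 241.4, 13.3]
ee_rot: [0.001, 0.13, 0.992, 0.0]
force: [-0.3, -0.0, 7.2]
grip_width: 0.301
grip_force: 39.3
```

play_rows(translation=[[0,0,-0.01],[0,0,-0.03],[0,0,-0.06],[0,0,-0.1],[0,0,-0.125],[0,0,-0.125]], rotation=[[0,0,0],[0,0,0],[0,0,0],[0,0,0],[0,0,0],[0,0,0]], gripper=[1,1,1,1,1,1])

```text
time_s: 17.5
eef_pos: [532.1, 241.4, 139.0]
ee_rot: [0.002, 0.13, 0.992, 0.001]
force: [-1.1, 0.4, -1.2]
grip_width: 0.305
grip_force: 39.5
```

```bash
python3 -c "
from h import *
s,d=snap('wrist','w7.png');print(s['eef_pos'],s['force'],s['grip_width'],s['grip_force'])
go((543.8,-131.5,139),1.31)"
```

```text
[532.10595621 241.42183456 139.01892185] [-1.05579897  0.36357847 -1.15628564] 0.3051888758540064 39.452016949653625
[-0.1082, -0.3569, -0.0018] [0.0004, 0.0008, -0.0]
```

Held (width 0.305, 39 N) and lifted. Carry it to the dish.

play_rows(translation=[[-0.008,-0.027,0],[-0.021,-0.07,0],[-0.035,-0.117,0],[-0.05,-0.165,0],[-0.065,-0.214,0],[-0.079,-0.262,0],[-0.092,-0.305,0],[-0.102,-0.338,0],[-0.108,-0.357,0],[-0.108,-0.357,0]], rotation=[[0,0,0],[0,0,0],[0,0,0],[0,0,0],[0,0,0],[0,0,0],[0,0,0],[0,0,0],[0,0,0],[0,0,0]], gripper=[1,1,1,1,1,1,1,1,1,1])

```text
time_s: 18.8
eef_pos: [543.3, -131.9, 136.1]
ee_rot: [-0.001, 0.131, 0.991, 0.0]
force: [-0.4, 0.1, -0.8]
grip_width: 0.304
grip_force: 39.5
```

play_rows(translation=[[0,0,0.03],[0,0,0.06],[0,0,0.085],[0,0,0.1],[0,0,0.108],[0,0,0.11],[0,0,0.11]], rotation=[[0,0,0],[0,0,0],[0,0,0],[0,0,0],[0,0,0],[0,0,0],[0,0,0]], gripper=[1,1,1,1,1,1,1])

```text
time_s: 19.68
eef_pos: [543.9, -131.7, 27.5]
ee_rot: [0.0, 0.13, 0.992, -0.0]
force: [0.8, -0.2, 0.0]
grip_width: 0.299
grip_force: 39.5
```

```bash
python3 -c "
from h import *
s,d=snap('scene','s8.png');print(s['eef_pos'],s['force'],s['wrist_torque'],s['grip_width'])
go((544,-131.5,14),1.31)
P=d['pixels'].astype(int)
# wall check: where is the branch & flange expected
for n,p in(('branch tip',(544-38*.966,-131.5+38*.257,28+12)),('flange',(544,-131.5,17+6)),('dish',(544,-131.5,18))): print(n,np.round(proj(s,d,p)))
"
```

```text
[ 543.94275136 -131.67588394   27.46916428] [ 0.81875074 -0.20169305  0.01807077] [-0.00210976  0.07338575 -0.02612345] 0.2993873079206774
[0.0001, 0.0002, 0.0136] [-0.0002, 0.0012, -0.0]
branch tip [252. 156.]
flange [235. 166.]
dish [235. 167.]
```

play_rows(translation=[[0,0,0.006],[0,0,0.01],[0,0,0.0115],[0,0,0.0115]], rotation=[[0,0,0],[0,0,0],[0,0,0],[0,0,0]], gripper=[1,1,1,1])

```text
time_s: 20.23
eef_pos: [543.6, -131.6, 15.3]
ee_rot: [-0.0, 0.13, 0.992, 0.0]
force: [-0.3, -0.5, -0.7]
grip_width: 0.301
grip_force: 39.5
```

play_rows(translation=[[0,0,0.001],[0,0,0.002],[0,0,0.002]], rotation=[[0,0,0],[0,0,0],[0,0,0]], gripper=[1,1,1])

```text
time_s: 20.6
eef_pos: [543.9, -131.7, 14.3]
ee_rot: [0.0, 0.13, 0.992, -0.0]
force: [-3.8, 0.2, 7.3]
grip_width: 0.302
grip_force: 40.5
```

Contact with the dish floor came at the expected height (7 N). Release and rise.

play_rows(translation=[[0,0,-0.001],[0,0,-0.001],[0,0,-0.001],[0,0,-0.001],[0,0,-0.02],[0,0,-0.06],[0,0,-0.11],[0,0,-0.15],[0,0,-0.15]], rotation=[[0,0,0],[0,0,0],[0,0,0],[0,0,0],[0,0,0],[0,0,0],[0,0,0],[0,0,0],[0,0,0]], gripper=[0.1,-0.2,-0.2,-0.2,-0.2,-0.2,-0.2,-0.2,-0.2], force=20)

```text
time_s: 21.72
eef_pos: [544.8, -132.1, 166.3]
ee_rot: [0.003, 0.13, 0.992, -0.001]
force: [-0.0, -0.2, -1.1]
grip_width: 0.595
grip_force: 0.0
```

```bash
python3 -c "
from h import *
s,d=snap('wrist','w9.png');P=cv2.cvtColor(d['pixels'],cv2.COLOR_RGB2GRAY).astype(float)
print(s['eef_pos'],s['force'],s['grip_width'])
B=np.array([543.9,-131.7,6.])
u,v=proj(s,d,B+[0,0,60]);print('rim',u,v)
f=192/np.tan(np.radians(d['vfov'])/2);Rm,c=cam(s,d);rad=14*f/np.linalg.norm(B+[0,0,60]-c);print('r',rad)
g=cv2.GaussianBlur(P.astype(np.uint8),(3,3),0)
for z,r in((60,14),(6,22)):
  u,v=proj(s,d,B+[0,0,z]);rr=r*f/((B+[0,0,z]-c)@Rm[:,2])
  cs=cv2.HoughCircles(g,cv2.HOUGH_GRADIENT,1,5,param1=80,param2=9,minRadius=int(rr-3),maxRadius=int(rr+3))
  print(z,(u,v,rr),[x.round(1).tolist() for x in (cs[0] if cs is not None else []) if np.hypot(x[0]-u,x[1]-v)<25][:4])
k=P[int(v)-50:int(v)+40:4,int(u)-48:int(u)+48:4].astype(int)
for r in k: print(' '.join('%3d'%x for x in r))
"
```

```text
[ 544.84961601 -132.13445066  166.33121653] [-0.04377208 -0.18152076 -1.14399177] 0.5952294793990351
rim 249.8858608153698 180.24781233354207
r 14.93258615831927
60 (np.float64(249.8858608153698), np.float64(180.24781233354207), np.float64(14.941458072421534)) [[250.5, 177.5, 11.800000190734863], [267.5, 184.5, 16.299999237060547], [274.5, 179.5, 14.100000381469727], [237.5, 194.5, 14.100000381469727]]
6 (np.float64(249.99528169323145), np.float64(166.4921860036032), np.float64(19.82150918389696)) [[237.5, 146.5, 21.399999618530273], [264.5, 148.5, 21.399999618530273], [267.5, 178.5, 20.299999237060547], [234.5, 184.5, 21.399999618530273]]
123 124 125 125 125  85  89  92 126 126 129  84 132 132  83 130 128 126 127 129  93  92 107 130
126 124 126 124 124 125 115  91  87  89  88  87  88  88  89  91  87 120 127 116  88 102 126 128
124 127 126 123 122 123  82  90  91 205 255 255 255 255 255 196 122  88  89 131 127 128 130 128
124 126 126 125 125  90  92 255 255 252 254 247 243 242 242 254 255 255 120  92 132 127 129 127
126 126 123 126 118 198 255 255 254 254 255 255 173 232 254 255 254 
[... 1055 characters left out ...]
 254 254 254 254 254  98 255
127 125 255 255 254 254 254 254 254 255 218 219 219 218 218 244 251 254 254 254 254 255 215 148
126 124 255 126 255 254 254 254 254 255 214 218 218 219 218 255 254 254 254 254 254 155 255 123
126 124 160 246 220 255 254 254 254 254 255 215 218 217 253 255 254 254 254 254 243 188 246 127
126 125 125 255 134 246 255 254 254 254 254 254 255 255 254 254 254 254 255 239 130 255 124 126
125 124 126 120 255 137 232 251 254 254 254 254 254 254 254 254 254 255 241 138 255 112 126 127
124 123 125 126 120 255 145 144 252 241 255 255 255 255 255 255 245 135 141 255 118 126 126 127
126 122 127 125 125 124 222 255 137 148 135 193 244 229 139 148 140 255 255 124 126 127 126 129
```

The rim bore sits at (250,180), exactly where an upright tee predicts it, and it is centred in the dish. A last numeric check on the flap, then I hand in.

```bash
python3 -c "
from h import *
s,d=snap('top','t9.png');P=d['pixels']
for u in(150,200): print(u,[v for v in range(100,260) if P[v,u].min()>200])
H=np.array((605.5,187.8,75.5));X=np.array([.988,.154,0]);Y=np.array([-.154,.988,0])
for y in(0,100,-100):print(np.round(proj(s,d,H+X*48+[0,0,121]+Y*y)))
print('coupling rim',proj(s,d,(561,112.7,65)),P[190:200:3,188:206:3].min(2))
print(ctrl.finish_job())"
```

```text
150 [130, 131, 132, 167]
200 [123, 124, 159, 164, 165, 189, 190, 191, 196, 197]
[143. 134.]
[ 87. 143.]
[198. 126.]
coupling rim (np.float64(196.16731755939423), np.float64(194.0199606135983)) [[171 228 143 144 240 234]
 [157 149 151 149 165 110]
 [198 178 148 146 238  60]
 [151 159 230 223  64  68]]
the job is handed in; nothing more can be done
None
```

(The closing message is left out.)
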